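# Set out the paint pots light to dark for stencil printing

### The arm

A 6-joint arm with a two-finger parallel gripper is mounted at the origin on the work surface. World frame = base frame: x ahead of the robot, y to its left, z up, the work surface at z = 0. Lengths are in m, angles in rad, forces in N, time in s.
With the tool pointing down it reaches from about 0.225 to 0.725 m from the base axis. Payload 3.1 kg.
Tool frame: the origin (TCP) lies midway between the tips of the shut fingers; the grasp point (between the pads) lies 19 mm behind it; z points along the fingers, y is the direction in which the jaws open and shut (so a half turn about z gives the same grasp; the last joint's range is limited). The gripper opens to 85 mm and grips with 20 to 120 N. Pads are 22 mm wide; open, the fingers measure 114 mm over their backs; the gripper's body (76 mm by 85 mm) begins 54 mm behind the grasp point. The pads swing forward as they close: fully open they stand 13 mm farther back than shut.
Start: joints at [1.146, 0.048, 0.099, 1.622, 0, 1.443], TCP at [0.154, 0.502, 0.231] pointing down, gripper open.
Joint ranges: [-2.91, 2.91], [-0.99, 1.94], [-1.21, 1.42], [-2.12, 2.29], [-1.49, 1.47], [-3.14, 3.14]. Speed limits (rad/s): [2.79, 2.79, 3.14, 3.14, 3.14, 3.14].

### API

Orientations are given as a unit quaternion [w, x, y, z].
In Python, from bench import manip gives the robot as it stands.
- The arm moves only by the tool jog_arm, never from a script. Its argument "series" is text: rows parted by semicolons, each of 5 numbers parted by spaces: the shift along the tool's x, y, z in units of 25 mm (1.0 is 25 mm), then the turn about the tool's z in units of 6 degrees (1.0 is 6 degrees), then the closure, from -1 (fully open) to 1 (shut). A call has 1 to 8 rows; each row is the pose to reach, as a shift and turn from the pose commanded when the call began, along the tool's axes at that moment; what a row does not reach only later rows make up. A row lasts 1/10 s, in which the tool goes at most 50 mm and 8.59 degrees, less where a joint would pass 70% of its speed; a pose out of reach is approached as far as the arm can. A call with a gripper value outside its range is refused whole. The fingers move at their own pace and stop on an object; "squeeze" is the grip in N (left out, the last holds). Time passes only in rows, so rows that repeat a pose let the fingers close. It gives the time, the measured TCP pose, the force and the opening at its end, in the units of the state.
- manip.read_state(): the state, without advancing time (a new reading comes with each control period).
- manip.snapshot(name): name is "side" or "top" or "wrist"; returns a dict with "color" (420x560x3 uint8, red, green, blue), "fx", "fy", "cx", "cy" (pixels), "position" and "attitude" of the camera in the world. Camera axes: x right, y down, z forward; pixel columns grow to the right and rows downward; lengths in m; the calibration is good to about 2 mm. A picture is of the moment at which its call begins. There is no depth.
- manip.finish_job(): hands the job in, once; it reports no verdict.
The state is a dict: "t": time; "joints": joint angles; "qd": joint speeds; "joint_torque": joint torques, N m; "tcp_pos": TCP position; "eef_rot": TCP orientation; "ft_force": force on the tool from outside, world axes, zero at the start; "moment": the same for the moment, N m; "finger_gap": opening from 0.0 (shut) to 1.0 (fully open).
Only numpy, scipy, OpenCV 4.12 (cv2) and the standard library are available. Lean on these libraries where they do the work, as an engineer would, in place of code of your own. Each camera call takes 0.05 s, during which the arm holds its last target.

### The job

Get the stencil table ready to print light colours first: stand the four paint pots in the four saucers on the cardboard strip, one in the middle of each, in order of shade, the lightest in the saucer nearest the pile of plain red paper and then darker and darker to black at the far end (pale yellow, orange, red, black). Set each pot down upright and gently, without dropping or tipping any, let go of them all, and leave the paper cup where it stands.

Things in the scene. Friction and masses are not known exactly. Their poses are not given: they have to be found in the camera images.
- pot_yellow_center (a point): Closed paint pot, pale yellow (the lightest): its lid and paint are that colour, with a blank white paper band round the body. Upright cylinder, 52 mm across the lid, 50 mm across the body, 58 mm tall, about 0.1 to 0.2 kg, loose on the table between the robot and the saucers (the stock pots in a carton at the right edge play no part). The point is its centre, 29 mm above its underside; z is up.
- pot_orange_center (a point): Closed paint pot, orange: its lid and paint are that colour, with a blank white paper band round the body. Upright cylinder, 52 mm across the lid, 50 mm across the body, 58 mm tall, about 0.1 to 0.2 kg, loose on the table between the robot and the saucers (the stock pots in a carton at the right edge play no part). The point is its centre, 29 mm above its underside; z is up.
- pot_red_center (a point): Closed paint pot, deep red: its lid and paint are that colour, with a blank white paper band round the body. Upright cylinder, 52 mm across the lid, 50 mm across the body, 58 mm tall, about 0.1 to 0.2 kg, loose on the table between the robot and the saucers (the stock pots in a carton at the right edge play no part). The point is its centre, 29 mm above its underside; z is up.
- pot_black_center (a point): Closed paint pot, black (the darkest): its lid and paint are that colour, with a blank white paper band round the body. Upright cylinder, 52 mm across the lid, 50 mm across the body, 58 mm tall, about 0.1 to 0.2 kg, loose on the table between the robot and the saucers (the stock pots in a carton at the right edge play no part). The point is its centre, 29 mm above its underside; z is up.
- saucer_a: One of four identical round white saucers standing in a row on the brown cardboard strip, about 112 mm apart; which name stands where in the row changes. 92 mm across and 8 mm high, flat inside for about 76 mm. It is fixed. The origin is the centre of its underside, 3 mm above the table; a pot stands on its inner floor, 6 mm above the table.
- saucer_b: One of four identical round white saucers standing in a row on the brown cardboard strip, about 112 mm apart; which name stands where in the row changes. 92 mm across and 8 mm high, flat inside for about 76 mm. It is fixed. The origin is the centre of its underside, 3 mm above the table; a pot stands on its inner floor, 6 mm above the table.
- saucer_c: One of four identical round white saucers standing in a row on the brown cardboard strip, about 112 mm apart; which name stands where in the row changes. 92 mm across and 8 mm high, flat inside for about 76 mm. It is fixed. The origin is the centre of its underside, 3 mm above the table; a pot stands on its inner floor, 6 mm above the table.
- saucer_d: One of four identical round white saucers standing in a row on the brown cardboard strip, about 112 mm apart; which name stands where in the row changes. 92 mm across and 8 mm high, flat inside for about 76 mm. It is fixed. The origin is the centre of its underside, 3 mm above the table; a pot stands on its inner floor, 6 mm above the table.
- paper_stack: Square pile of plain red paper, 150 x 150 x 20 mm, fixed, at one end of the row of saucers (left or right; at the other end is an empty wire drying rack of like size). Origin at the centre of its underside, on the table.
- cup_center (a point): Empty white paper cup, 74 mm across the mouth, 85 mm tall, very light, standing loose among the pots. It stays where it is. The point is its centre, half-way up; z is up. A tan roll of tape, 80 mm across and 24 mm high, also lies among the pots.
Not all that is in view belongs to the job. Leave any green or purple look-alike of the saucer_d alone. Leave any blue or turquoise look-alike of the part that bears pot_yellow_center alone.

How it is judged:
At the end, for the whole second after the job is handed in: Each pot stands upright and still, released, on the floor of its own saucer, its centre within 12 mm of the saucer's centre; counted from the red paper the pots are pale yellow, orange, red, black; the paper cup is upright and within 30 mm of where it was ((horizontal distance between pot_yellow_center and saucer_a below 0.012 m or horizontal distance between pot_yellow_center and saucer_b below 0.012 m or horizontal distance between pot_yellow_center and saucer_c below 0.012 m or horizontal distance between pot_yellow_center and saucer_d below 0.012 m) and horizontal distance between pot_yellow_center and paper_stack between 0 and 0.213 m and height (world z) of pot_yellow_center between 0.03 and 0.04 m and angle between each of pot_yellow_center, pot_orange_center, pot_red_center, pot_black_center's own z axis and vertical below 0.1 rad and linear speed of each of pot_yellow, pot_orange, pot_red, pot_black below 0.02 m/s and contact force between the fingers and pot_yellow below 0.05 N and (horizontal distance between pot_orange_center and saucer_a below 0.012 m or horizontal distance between pot_orange_center and saucer_b below 0.012 m or horizontal distance between pot_orange_center and saucer_c below 0.012 m or horizontal distance between pot_orange_center and saucer_d below 0.012 m) and horizontal distance between pot_orange_center and paper_stack between 0.213 and 0.325 m and height (world z) of pot_orange_center between 0.03 and 0.04 m and contact force between the fingers and pot_orange below 0.05 N and (horizontal distance between pot_red_center and saucer_a below 0.012 m or horizontal distance between pot_red_center and saucer_b below 0.012 m or horizontal distance between pot_red_center and saucer_c below 0.012 m or horizontal distance between pot_red_center and saucer_d below 0.012 m) and horizontal distance between pot_red_center and paper_stack between 0.325 and 0.437 m and height (world z) of pot_red_center between 0.03 and 0.04 m and contact force between the fingers and pot_red below 0.05 N and (horizontal distance between pot_black_center and saucer_a below 0.012 m or horizontal distance between pot_black_center and saucer_b below 0.012 m or horizontal distance between pot_black_center and saucer_c below 0.012 m or horizontal distance between pot_black_center and saucer_d below 0.012 m) and horizontal distance between pot_black_center and paper_stack between 0.437 and 0.6 m and height (world z) of pot_black_center between 0.03 and 0.04 m and contact force between the fingers and pot_black below 0.05 N and distance of cup_center from where it was at the start of the episode below 0.03 m and angle between cup_center's own z axis and vertical below 0.2 rad); the robot touches nothing.
It fails at once if a pot is tipped over (angle between any of pot_yellow_center, pot_orange_center, pot_red_center, pot_black_center's own z axis and vertical above 0.7 rad).
It fails at once if a pot is let go more than 20 mm above where it stands ((height (world z) of pot_yellow_center above 0.056 m and contact force between the fingers and pot_yellow below 0.01 N) or (height (world z) of pot_orange_center above 0.056 m and contact force between the fingers and pot_orange below 0.01 N) or (height (world z) of pot_red_center above 0.056 m and contact force between the fingers and pot_red below 0.01 N) or (height (world z) of pot_black_center above 0.056 m and contact force between the fingers and pot_black below 0.01 N)).
It fails at once if the paper cup is knocked over or pushed away (angle between cup_center's own z axis and vertical above 0.5 rad or distance of cup_center from where it was at the start of the episode above 0.03 m).
It also fails if it takes over 93 s, if anything falls off the work surface, if the arm or the gripper's body presses on something with over 40 N, if the wrist force passes 120 N, or if a joint passes its speed limit or range.

## Working session

There is one attempt and no reset: what is moved stays moved. The work goes in short steps, Python scripts to look and compute and a tool call to move; the robot and the scene stay as the last step left them, time stands still between calls to the robot, and variables do not carry over. Pictures are saved under pics/ and viewed, and the job is handed in when it is done.

Besides the shell and the picture viewer there is one more tool, called as name(argument=value, ...), one argument or row to a line, values as JSON. jog_arm: Moves the arm, as the interface text tells. Its arguments: {"type":"object","properties":{"series":{"type":"string"},"squeeze":{"type":"number"}},"required":["series"]}

```bash
mkdir -p pics; ls
python3 - <<'E'
from bench import manip
import cv2
print(manip.read_state())
for n in ("top","side"):
    s=manip.snapshot(n)
    print(n,{k:v for k,v in s.items() if k!='color'})
    cv2.imwrite(f"pics/{n}0.png",s['color'][:,:,::-1])
E
```

```text
pics
{'t': 0.0, 'joints': array([1.14614464e+00, 4.87242314e-02, 9.75844119e-02, 1.62199610e+00,
       6.40014330e-06, 1.44300258e+00]), 'qd': array([-3.67232049e-04,  1.44225005e-04,  8.70320378e-04,  2.30902793e-04,
       -1.56906077e-03, -2.23818503e-05]), 'joint_torque': array([-9.78150856e-04, -3.38782275e+01,  3.20015359e+01,  2.02474790e-02,
       -2.64785413e-04,  5.94340662e-06]), 'tcp_pos': array([0.15332382, 0.50147148, 0.23012422]), 'eef_rot': array([-3.22110075e-04,  1.47884460e-01,  9.89003953e-01, -1.12458073e-03]), 'ft_force': array([0.99184098, 0.93405997, 0.55556089]), 'moment': array([-0.01968411, -0.01582601, -0.04523639]), 'finger_gap': 1.0003156909098472}
top {'fx': 381.0166786058302, 'fy': 381.0166786058302, 'cx': 279.4817425242244, 'cy': 215.2134135318734, 'position': array([0.3659571 , 0.01161868, 0.95041549]), 'attitude': array([-0.03984931,  0.70603851, -0.70560352,  0.04522533])}
side {'fx': 516.5481924320867, 'fy': 516.5481924320867, 'cx': 285.12128886336967, 'cy': 207.62634084555037, 'position': array([-0.0539744 , -0.86951654,  0.65665949]), 'attitude': array([-0.47407203,  0.83398361, -0.25031393,  0.13065216])}
```

View pics/top0.png

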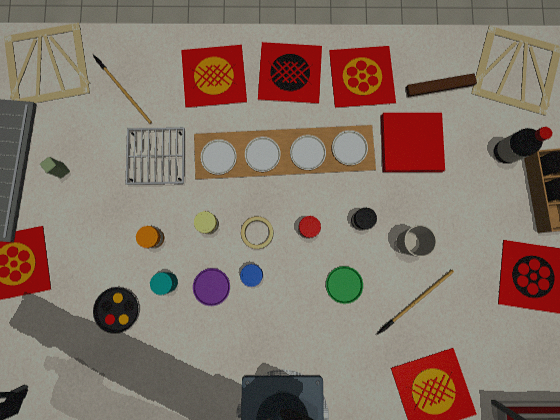

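View pics/side0.png

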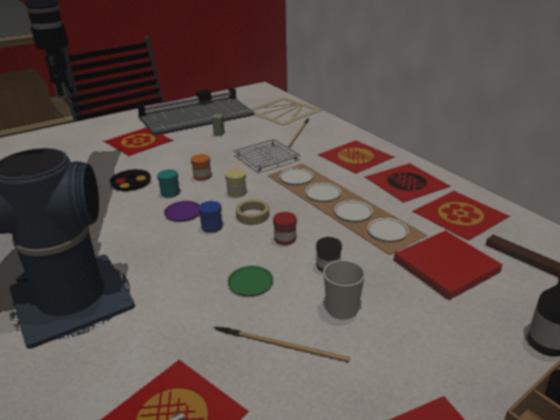

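The top view shows, left to right, the pot lids: orange (148,237), yellow (206,222), red (310,227) and black (363,218). The cup is at (415,240) and the tape at (257,232). The saucers are at about (218,156), (262,154), (307,152) and (350,148). The red paper is on the right at (412,142), so yellow goes in the rightmost saucer and black in the leftmost. The side view agrees.

```bash
cat > h.py <<'E'
import numpy as np, cv2
from scipy.spatial.transform import Rotation as R
def rot(q): return R.from_quat([q[1],q[2],q[3],q[0]])
def cast(s,u,v,z):
    d=rot(s['attitude']).apply([(u-s['cx'])/s['fx'],(v-s['cy'])/s['fy'],1.0]); p=s['position']
    return p+d*(z-p[2])/d[2]
def proj(s,P):
    c=rot(s['attitude']).inv().apply(np.asarray(P)-s['position'])
    return s['cx']+s['fx']*c[0]/c[2], s['cy']+s['fy']*c[1]/c[2]
def blobs(m,amin=60,amax=4000):
    n,l,st,c=cv2.connectedComponentsWithStats(m.astype(np.uint8))
    return [(c[i],st[i]) for i in range(1,n) if amin<st[i,4]<amax]
E
python3 - <<'E'
from h import *
from bench import manip
s=manip.snapshot("top")
im=s['color']; hsv=cv2.cvtColor(im,cv2.COLOR_RGB2HSV); H,S,V=[hsv[:,:,i].astype(int) for i in range(3)]
for p in [(148,237),(206,222),(310,227),(363,218),(218,156),(415,230),(430,240)]: print(p,hsv[p[1],p[0]])
roi=np.zeros(H.shape,bool); roi[195:275,125:400]=1
ms={'orange':roi&(H<18)&(H>6)&(S>200),'yellow':roi&(H>22)&(H<35)&(S>70)&(V>120),'red':roi&((H<5)|(H>174))&(S>180),'black':roi&(V<60)}
for k,m in ms.items():
    for c,st in blobs(m): print(k,c.round(1),st, cast(s,*c,0.058).round(4))
r2=np.zeros(H.shape,bool); r2[128:180,195:376]=1
for c,st in blobs(r2&(S<40)&(V>120),300): 
    print('saucer',c.round(1),st,cast(s,*c,0.009).round(4))
r3=np.zeros(H.shape,bool); r3[100:180,376:450]=1
for c,st in blobs(r3&(S>180)&((H<5)|(H>174)),500,9000): print('paper',c,st,cast(s,*c,0.02).round(4))
cv2.imwrite('pics/crop.png',cv2.resize(im[125:275,125:445,::-1],None,fx=2.5,fy=2.5,interpolation=cv2.INTER_CUBIC))
E
```

```text
(148, 237) [ 17 239 163]
(206, 222) [ 32  96 159]
(310, 227) [  0 206 156]
(363, 218) [40 24 32]
(218, 156) [ 80   5 160]
(415, 230) [18 45 68]
(430, 240) [20 25 62]
orange [147.1 236.4] [136 226  24  22 358] [0.4237 0.3143 0.058 ]
yellow [204.2 221.7] [194 211  22  22 374] [0.4584 0.1818 0.058 ]
yellow [257.  232.4] [241 217  32  32 280] [0.4333 0.0575 0.058 ]
red [309.2 226.3] [299 216  22  22 360] [ 0.4476 -0.0651  0.058 ]
black [363.8 218.6] [351 208  26  22 434] [ 0.466  -0.1941  0.058 ]
saucer [349.1 147.4] [332 131  36  34 911] [ 0.6541 -0.1727  0.009 ]
saucer [307.3 152.1] [290 135  36  35 915] [ 0.6415 -0.0662  0.009 ]
saucer [261.8 153.9] [245 137  35  35 910] [0.6365 0.0493 0.009 ]
saucer [218.  156.6] [201 140  35  34 930] [0.6293 0.1602 0.009 ]
saucer [314.9 176.4] [204 171 172   9 855] [ 0.5787 -0.0849  0.009 ]
paper [412.34670725 142.10542335] [ 381  113   64   59 3614] [ 0.6648 -0.3309  0.02  ]
```

View pics/crop.png

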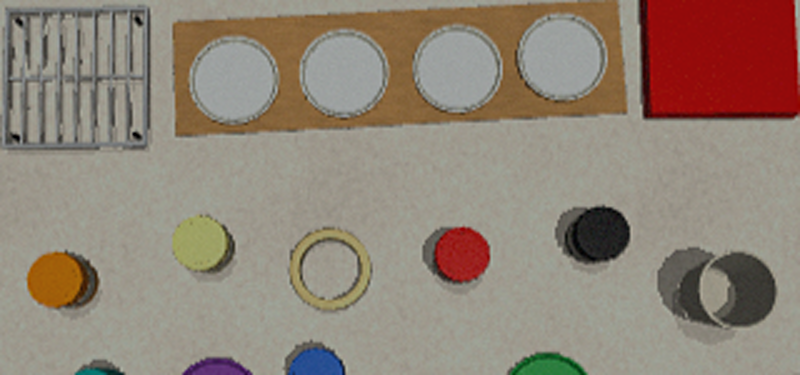

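The saucers, pots and paper are located. I'll turn the jaws to lie along world x and move over toward the orange pot.

jog_arm(
  series="-0.8 -0.3 0 1.2 -1;-2.3 -0.8 0 2.6 -1;-4 -1.3 0 4 -1;-6 -1.95 0 5.4 -1;-8 -2.6 0 6.8 -1;-10 -3.25 0 8.2 -1;-11.5 -3.75 0 9.6 -1;-12.5 -4.1 0 10.8 -1",
  squeeze=40,
)

```text
t: 0.95
tcp_pos: [0.4248, 0.3101, 0.2306]
eef_rot: [0.0, 0.658, 0.753, -0.0]
ft_force: [-1.1, 1.1, -0.4]
finger_gap: 1.001
```

jog_arm(
  series="0 0 0 0.7 -1;0 0 0 1.37 -1;0 0 0 1.37 -1;0 0 0 1.37 -1",
)

```text
t: 1.35
tcp_pos: [0.4222, 0.3126, 0.231]
eef_rot: [-0.0, 0.707, 0.708, -0.0]
ft_force: [-0.3, 0.0, 0.2]
finger_gap: 0.998
```

Run:
```python
from h import *
from bench import manip
st=manip.read_state(); print(st['t'],st['tcp_pos'],st['eef_rot'],st['joints'].round(3))
print(rot(st['eef_rot']).as_matrix().round(4))
s=manip.snapshot("wrist"); print({k:v for k,v in s.items() if k!='color'})
cv2.imwrite('pics/w1.png',s['color'][:,:,::-1])
t=manip.snapshot("top"); cv2.imwrite('pics/t1.png',t['color'][:,:,::-1])
```

```text
1.35 [0.42222669 0.31257139 0.23096391] [-9.77812092e-05  7.06711844e-01  7.07501417e-01 -3.23708002e-04] [0.51  0.05  0.1   1.622 0.    2.079]
[[-1.1e-03  1.0e+00 -6.0e-04]
 [ 1.0e+00  1.1e-03 -3.0e-04]
 [-3.0e-04 -6.0e-04 -1.0e+00]]
{'fx': 329.25049064251345, 'fy': 329.25049064251345, 'cx': 280.4102839667633, 'cy': 210.10177437512021, 'position': array([0.42204571, 0.3782598 , 0.37341304]), 'attitude': array([ 1.32067216e-01,  9.91240407e-01,  8.37883591e-04, -5.75739145e-05])}
```

View pics/w1.png

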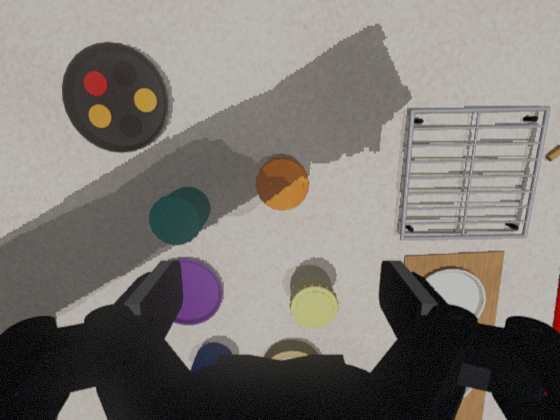

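The wrist view shows the orange lid at (282,183), half in shadow, the yellow lid at (314,307) and the leftmost saucer at (454,298). The tool axes are now x = world +y, y = world +x, z = down. Next I'll cross-check the orange position and refine the saucers.

Run:
```python
from h import *
from bench import manip
s=manip.snapshot("wrist"); im=s['color']; hsv=cv2.cvtColor(im,cv2.COLOR_RGB2HSV); H,S,V=[hsv[:,:,i].astype(int) for i in range(3)]
for nm,m in {'or':(H>5)&(H<20)&(S>170),'ye':(H>22)&(H<36)&(S>80)}.items():
    m=m.copy(); m[:,400:]=0; m[:150]=0;m[340:]=0
    for c,stt in blobs(m,200,9000):
        cc=stt[:2]+(stt[2:4]-1)/2; print(nm,c.round(1),stt,cast(s,*cc,0.058).round(4),cast(s,*c,.058).round(4))
t=cv2.imread('pics/top0.png'); st=manip.snapshot("top")
g=cv2.cvtColor(cv2.resize(t,None,fx=4,fy=4,interpolation=cv2.INTER_CUBIC),cv2.COLOR_BGR2HSV)
for (u,v) in [(349,147),(307,152),(262,154),(218,156)]:
    x0,y0=u-25,v-25
    sub=g[y0*4:(v+25)*4,x0*4:(u+25)*4]
    m=((sub[:,:,1]<60)).astype(np.uint8)
    cn=max(cv2.findContours(m,cv2.RETR_EXTERNAL,cv2.CHAIN_APPROX_NONE)[0],key=cv2.contourArea)
    (a,b),(d1,d2),_=cv2.fitEllipse(cn); uu=(a+.5)/4-.5+x0; vv=(b+.5)/4-.5+y0
    print((round(uu,1),round(vv,1)),(d1/4,d2/4),cast(st,uu,vv,.010).round(4))
```

```text
or [287.  181.7] [ 260  158   48   52 1236] [0.425  0.3197 0.058 ] [0.4284 0.3215 0.058 ]
ye [319.6 308.3] [294 278  44  50 825] [0.4599 0.19   0.058 ] [0.4646 0.183  0.058 ]
(349.4, 147.3) (34.50544738769531, 35.86248016357422) [ 0.654  -0.1735  0.01  ]
(307.6, 152.0) (34.81717300415039, 35.748390197753906) [ 0.6414 -0.0668  0.01  ]
(262.1, 153.8) (34.9898796081543, 35.5355110168457) [0.6364 0.0485 0.01  ]
(218.1, 156.5) (34.882930755615234, 35.88131332397461) [0.6291 0.1598 0.01  ]
```

Top and wrist views place orange at about (0.4235, 0.317). Descending now.

jog_arm(
  series="0.1 0.05 0.8 0 -1;0.18 0.05 2 0 -1;0.18 0.05 3.4 0 -1;0.18 0.05 4.8 0 -1;0.18 0.05 6.2 0 -1;0.18 0.05 7.4 0 -1;0.18 0.05 8.3 0 -1;0.18 0.05 8.8 0 -1",
)

```text
t: 2.35
tcp_pos: [0.4218, 0.3163, 0.0087]
eef_rot: [-0.001, 0.707, 0.707, -0.002]
ft_force: [0.0, -0.6, 0.3]
finger_gap: 0.995
```

jog_arm(
  series="0 0 0 0 -1;0 0 0 0 0;0 0 0 0 0.3;0 0 0 0 1;0 0 0 0 1;0 0 0 0 1;0 0 0 0 1;0 0 0 0 1",
  squeeze=40,
)

```text
t: 3.15
tcp_pos: [0.4253, 0.3181, 0.0136]
eef_rot: [0.0, 0.707, 0.707, 0.002]
ft_force: [-0.7, -0.8, 5.3]
finger_gap: 0.592
```

Run:
```python
from h import *
from bench import manip
st=manip.read_state(); print(st['t'],st['tcp_pos'],st['finger_gap'],st['ft_force'])
s=manip.snapshot("wrist");cv2.imwrite('pics/w2.png',s['color'][:,:,::-1])
```

```text
3.15 [0.42527004 0.31812149 0.01357002] 0.5915133400168663 [-0.70079495 -0.8348835   5.31470127]
```

View pics/w2.png

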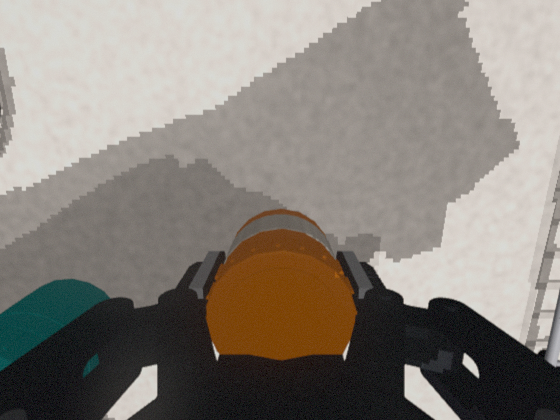

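Orange is gripped: gap 0.59, which is 50 mm, with the lid centred near u=281. I'll lift straight up first.

jog_arm(
  series="0 0 -0.2 0 1;0 0 -0.6 0 1;0 0 -1.2 0 1;0 0 -2 0 1;0 0 -2.8 0 1;0 0 -3.4 0 1;0 0 -3.8 0 1;0 0 -4 0 1",
)

```text
t: 4.0
tcp_pos: [0.4241, 0.3173, 0.1125]
eef_rot: [0.0, 0.707, 0.707, 0.001]
ft_force: [-0.1, -0.3, -0.9]
finger_gap: 0.59
```

Run:
```python
from h import *
from bench import manip
st=manip.read_state(); print(st['t'],st['tcp_pos'],st['finger_gap'],st['ft_force'])
s=manip.snapshot("wrist");cv2.imwrite('pics/w3.png',s['color'][:,:,::-1])
for P in [(0,0,.02),(0,0.026,.02),(0,-.026,.02)]:
    print(proj(s,st['tcp_pos']+np.array([P[0],P[1],0.05])))
```

```text
4.0 [0.42408623 0.31732741 0.11246897] 0.5899373517871279 [-0.12319279 -0.28391338 -0.92444731]
(np.float64(281.00251807251476), np.float64(331.3105517791518))
(np.float64(281.05162453338124), np.float64(256.6170924597821))
(np.float64(280.95929641046115), np.float64(397.05292863446755))
```

View pics/w3.png

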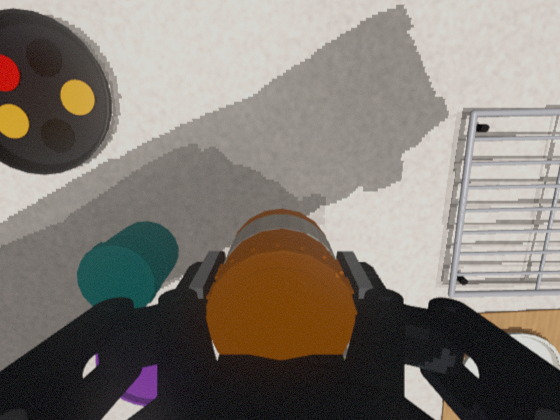

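The pot sits about 2 mm toward +y of the TCP. I'll carry it to the second saucer from the paper, at (0.641, -0.067).

jog_arm(
  series="-0.3 0.2 0 0 1;-1 0.6 0 0 1;-2 1.15 0 0 1;-3.2 1.8 0 0 1;-4.4 2.5 0 0 1;-5.6 3.15 0 0 1;-6.8 3.8 0 0 1;-8 4.5 0 0 1",
)

```text
t: 4.85
tcp_pos: [0.5357, 0.115, 0.1098]
eef_rot: [-0.001, 0.707, 0.707, -0.001]
ft_force: [1.5, -0.5, -1.6]
finger_gap: 0.59
```

jog_arm(
  series="-1.2 0.7 0 0 1;-2.4 1.35 0 0 1;-3.6 2 0 0 1;-4.8 2.7 0 0 1;-5.8 3.3 0 0 1;-6.6 3.7 0 0 1;-7.2 4 0 0 1;-7.45 4.18 0 0 1",
)

```text
t: 5.65
tcp_pos: [0.6402, -0.071, 0.1099]
eef_rot: [-0.001, 0.708, 0.706, -0.001]
ft_force: [-1.5, 0.9, -1.5]
finger_gap: 0.59
```

jog_arm(
  series="0 0 0 0 1;0 0 0 0 1;0 0 0 0 1",
)

```text
t: 5.95
tcp_pos: [0.6401, -0.068, 0.1114]
eef_rot: [-0.0, 0.707, 0.707, 0.0]
ft_force: [0.2, 0.7, -1.6]
finger_gap: 0.589
```

Run:
```python
from h import *
from bench import manip
st=manip.read_state(); print(st['t'],st['tcp_pos'],st['finger_gap'],st['ft_force'])
s=manip.snapshot("wrist");cv2.imwrite('pics/w4.png',s['color'][:,:,::-1])
for z,n in ((.058,0),):
  for P in [(.6291,.1598,.01),(.6364,.0485,.01),(.6414,-.0668,.01)]: print(proj(s,P))
```

```text
5.95 [ 0.64010528 -0.06802945  0.11135861] 0.5888678215149916 [ 0.21025265  0.73090551 -1.56018603]
(np.float64(262.52531729928944), np.float64(-165.69496933959675))
(np.float64(275.43758916786305), np.float64(42.78741453219581))
(np.float64(282.33028894339816), np.float64(208.08879034198299))
```

View pics/w4.png

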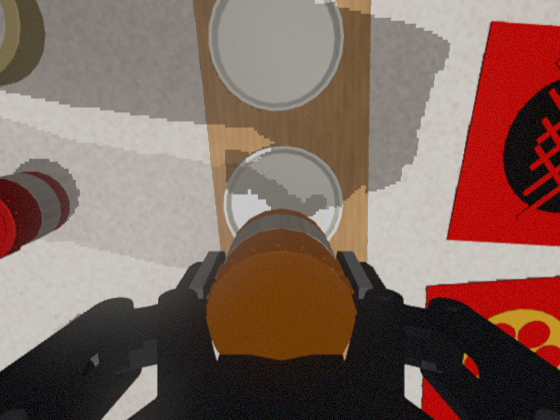

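The saucer rim matches the prediction: its centre is near (283,206) against a predicted (282,208). The pot is over it, so I'll lower gently.

jog_arm(
  series="0 0.05 0.4 0 1;0 0.05 1 0 1;0 0.05 1.7 0 1;0 0.05 2.3 0 1;0 0.05 2.8 0 1;0 0.05 3.2 0 1;0 0.05 3.4 0 1;0 0.05 3.5 0 1",
)

```text
t: 6.8
tcp_pos: [0.6415, -0.0692, 0.0231]
eef_rot: [-0.0, 0.707, 0.707, -0.0]
ft_force: [0.2, -0.0, -0.3]
finger_gap: 0.594
```

jog_arm(
  series="0 0 0.05 0 1;0 0 0.1 0 1;0 0 0.15 0 1;0 0 0.2 0 1;0 0 0.2 0 1",
)

```text
t: 7.3
tcp_pos: [0.6423, -0.0694, 0.0197]
eef_rot: [0.001, 0.707, 0.707, 0.0]
ft_force: [-1.8, -0.6, 1.4]
finger_gap: 0.596
```

jog_arm(
  series="0 0 0.04 0 1;0 0 0.08 0 1;0 0 0.08 0 1",
)

```text
t: 7.6
tcp_pos: [0.6423, -0.0695, 0.0196]
eef_rot: [0.001, 0.707, 0.707, 0.0]
ft_force: [-3.5, 0.6, 8.1]
finger_gap: 0.592
```

jog_arm(
  series="0 0 0 0 -0.3;0 0 0 0 -0.6;0 0 0 0 -1;0 0 0 0 -1;0 0 0 0 -1;0 0 0 0 -1",
)

```text
t: 8.2
tcp_pos: [0.6416, -0.0692, 0.0165]
eef_rot: [-0.0, 0.707, 0.707, -0.0]
ft_force: [-0.1, 0.4, -0.3]
finger_gap: 1.0
```

jog_arm(
  series="0 0 -0.3 0 -1;0 0 -1 0 -1;0 0 -2 0 -1;0 0 -3.2 0 -1;0 0 -4.4 0 -1;0 0 -5.4 0 -1;0 0 -5.8 0 -1;0 0 -6 0 -1",
)

```text
t: 9.0
tcp_pos: [0.6426, -0.0694, 0.1687]
eef_rot: [0.001, 0.707, 0.707, 0.001]
ft_force: [0.0, 0.3, 0.3]
finger_gap: 1.003
```

Run:
```python
from h import *
from bench import manip
st=manip.read_state(); print(st['t'],st['tcp_pos'],st['finger_gap'],st['ft_force'])
s=manip.snapshot("wrist");cv2.imwrite('pics/w5.png',s['color'][:,:,::-1])
s=manip.snapshot("top");cv2.imwrite('pics/t5.png',s['color'][:,:,::-1])
```

```text
9.0 [ 0.64255134 -0.06940721  0.16870155] 1.0028297618869784 [0.03769949 0.25429321 0.2832471 ]
```

View pics/w5.png

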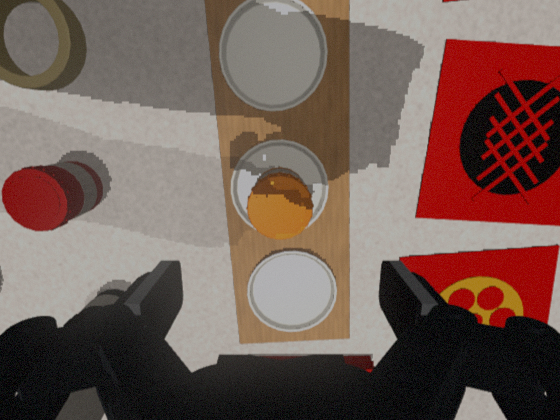

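View pics/t5.png

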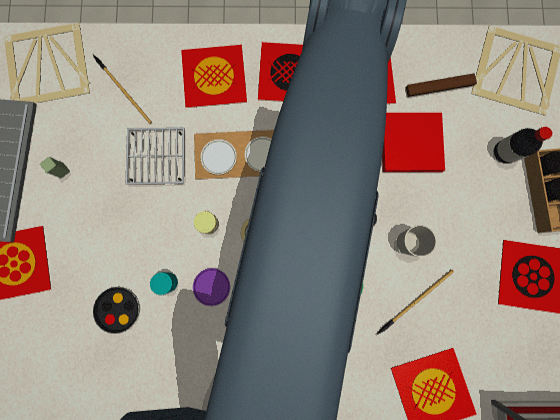

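Orange stands in its saucer: lid at (280,205), saucer rim centre at (280,188), with the difference coming from height. I'll confirm by ray casting and locate red.

```bash
cat >> h.py <<'E'
def lid(s,name,z,box=None,amin=200):
    hsv=cv2.cvtColor(s['color'],cv2.COLOR_RGB2HSV); H,S,V=[hsv[:,:,i].astype(int) for i in range(3)]
    m={'orange':(H<20)&(H>5)&(S>170),'yellow':(H>22)&(H<36)&(S>80),'red':((H<5)|(H>174))&(S>150),'black':V<50}[name]
    if box: b=np.zeros(m.shape,bool); b[box[1]:box[3],box[0]:box[2]]=1; m=m&b
    out=[]
    for c,st in blobs(m,amin,20000):
        out.append((c.round(1),st,cast(s,*c,z).round(4),cast(s,*(st[:2]+(st[2:4]-1)/2),z).round(4)))
    return out
E
python3 - <<'E'
from h import *
from bench import manip
s=manip.snapshot("wrist")
for u,v in [(280,205.5)]: print(cast(s,u,v,.064))
print('saucer',cast(s,279.5,188.5,.011), proj(s,(.6414,-.0668,.011)), 'yellow saucer',cast(s,292,290,.011))
print(cast(s,*(37,198),.058))
print(lid(s,'red',.058,(0,160,120,240)));print(lid(s,'orange',.064,(230,170,330,245)))
E
```

```text
[ 0.64139209 -0.06636569  0.064     ]
saucer [ 0.6408863 -0.0637559  0.011    ] (np.float64(280.0576782455389), np.float64(191.73473448418454)) yellow saucer [ 0.65337945 -0.16754396  0.011     ]
[ 0.45123022 -0.06184895  0.058     ]
[(array([ 35.1, 199.4]), array([   2,  167,   68,   64, 3234], dtype=int32), array([ 0.4496, -0.063 ,  0.058 ]), array([ 0.45  , -0.0623,  0.058 ]))]
[(array([281.9, 208.4]), array([ 249,  173,   65,   67, 3109], dtype=int32), array([ 0.6428, -0.0687,  0.064 ]), array([ 0.6422, -0.0668,  0.064 ]))]
```

Orange is within about 3 mm. Next is red at about (0.449, -0.064).

jog_arm(
  series="0 -0.3 0 0 -1;0.05 -1.1 0 0 -1;0.1 -2.4 0 0 -1;0.15 -3.8 0 0 -1;0.2 -5.2 0 0 -1;0.22 -6.4 0 0 -1;0.22 -7.3 0 0 -1;0.22 -7.72 0 0 -1",
)

```text
t: 9.95
tcp_pos: [0.4458, -0.0631, 0.1654]
eef_rot: [-0.001, 0.707, 0.707, -0.001]
ft_force: [-1.1, -0.1, -0.3]
finger_gap: 1.0
```

jog_arm(
  series="0 0 0 0 -1;0 0 0.4 0 -1;0 0 1.2 0 -1;0 0 2.4 0 -1;0 0 3.6 0 -1;0 0 4.8 0 -1;0 0 5.8 0 -1;0 0 6.3 0 -1",
)

```text
t: 10.75
tcp_pos: [0.447, -0.0629, 0.0055]
eef_rot: [-0.002, 0.707, 0.707, -0.001]
ft_force: [-0.4, -0.4, 0.4]
finger_gap: 1.0
```

Run:
```python
from h import *
from bench import manip
st=manip.read_state(); print(st['t'],st['tcp_pos'],st['finger_gap'],st['ft_force'])
s=manip.snapshot("wrist");cv2.imwrite('pics/w6.png',s['color'][:,:,::-1])
```

```text
10.75 [ 0.44698183 -0.06288086  0.00550304] 0.9997354936117062 [-0.43998005 -0.43916099  0.3835337 ]
```

View pics/w6.png

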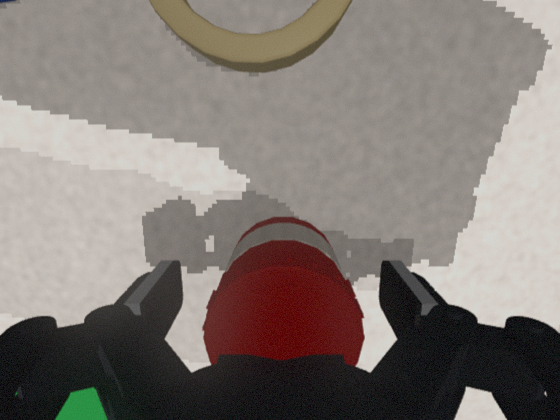

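The red lid lies centred between the open pads at (284,325). I'll raise about 4 mm, then grip.

jog_arm(
  series="-0.08 0.04 -0.15 0 -1;-0.08 0.04 -0.15 0 -1;-0.08 0.04 -0.15 0 0;-0.08 0.04 -0.15 0 0.3;-0.08 0.04 -0.15 0 1;-0.08 0.04 -0.15 0 1;-0.08 0.04 -0.15 0 1;-0.08 0.04 -0.15 0 1",
)

```text
t: 11.6
tcp_pos: [0.4507, -0.066, 0.0146]
eef_rot: [0.001, 0.707, 0.707, 0.0]
ft_force: [-0.7, -0.4, 5.9]
finger_gap: 0.592
```

jog_arm(
  series="0 0 0 0 1;0 0 -0.2 0 1;0 0 -0.6 0 1;0 0 -1.2 0 1;0 0 -2 0 1;0 0 -2.9 0 1;0 0 -3.6 0 1;0 0 -4 0 1",
)

```text
t: 12.4
tcp_pos: [0.4505, -0.0658, 0.115]
eef_rot: [0.001, 0.707, 0.707, 0.001]
ft_force: [0.2, 0.1, -1.5]
finger_gap: 0.597
```

Run:
```python
from h import *
from bench import manip
st=manip.read_state(); print(st['t'],st['tcp_pos'],st['finger_gap'],st['ft_force'])
s=manip.snapshot("wrist");cv2.imwrite('pics/w7.png',s['color'][:,:,::-1])
```

```text
12.4 [ 0.45054149 -0.06583282  0.11504599] 0.5974545319107581 [ 0.21173889  0.08339694 -1.48170207]
```

View pics/w7.png

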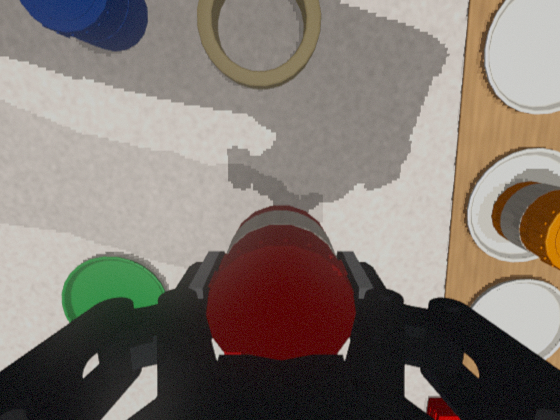

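Red is held the same way as orange. I'll carry it to the third saucer at (0.636, 0.0485).

jog_arm(
  series="0.1 0.2 0 0 1;0.4 0.7 0 0 1;0.9 1.5 0 0 1;1.5 2.5 0 0 1;2.1 3.5 0 0 1;2.7 4.5 0 0 1;3.3 5.5 0 0 1;3.8 6.3 0 0 1",
)

```text
t: 13.25
tcp_pos: [0.6077, 0.0306, 0.1105]
eef_rot: [-0.001, 0.707, 0.707, -0.001]
ft_force: [0.7, -0.3, -2.0]
finger_gap: 0.592
```

jog_arm(
  series="0.4 0.7 0 0 1;0.6 1 0 0 1;0.7 1.14 0 0 1;0.7 1.14 0 0 1;0.7 1.14 0 0 1",
)

```text
t: 13.75
tcp_pos: [0.635, 0.0464, 0.1127]
eef_rot: [-0.0, 0.707, 0.707, -0.001]
ft_force: [0.1, -0.2, -1.4]
finger_gap: 0.592
```

Run:
```python
from h import *
from bench import manip
st=manip.read_state(); print(st['t'],st['tcp_pos'],st['finger_gap'],st['ft_force'])
s=manip.snapshot("wrist");cv2.imwrite('pics/w8.png',s['color'][:,:,::-1])
for P in [(.6291,.1598,.01),(.6364,.0485,.01)]: print(proj(s,P))
```

```text
13.75 [0.63496376 0.04637956 0.11271452] 0.59155599238542 [ 0.07738131 -0.19698034 -1.44733204]
(np.float64(272.07466224975013), np.float64(48.14825935160019))
(np.float64(282.56893416976806), np.float64(206.42984168668096))
```

View pics/w8.png

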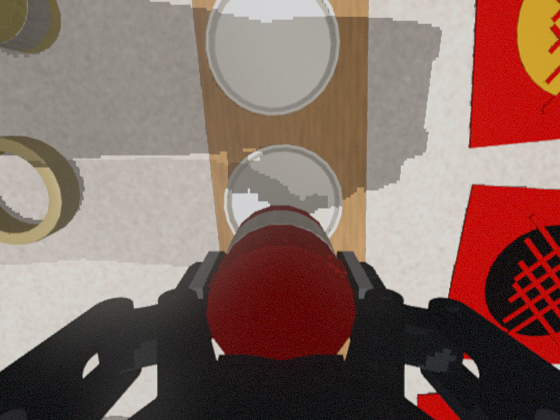

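jog_arm(
  series="0.03 0.05 0.4 0 1;0.03 0.05 1 0 1;0.03 0.05 1.7 0 1;0.03 0.05 2.3 0 1;0.03 0.05 2.8 0 1;0.03 0.05 3.2 0 1;0.03 0.05 3.4 0 1;0.03 0.05 3.5 0 1",
)

```text
t: 14.6
tcp_pos: [0.6368, 0.0476, 0.0249]
eef_rot: [-0.0, 0.707, 0.707, -0.0]
ft_force: [-0.2, -0.5, -1.6]
finger_gap: 0.591
```

jog_arm(
  series="0 0 0.05 0 1;0 0 0.1 0 1;0 0 0.15 0 1;0 0 0.2 0 1;0 0 0.2 0 1",
)

```text
t: 15.1
tcp_pos: [0.6372, 0.0475, 0.0207]
eef_rot: [0.0, 0.707, 0.707, 0.0]
ft_force: [0.4, -0.3, -1.8]
finger_gap: 0.592
```

jog_arm(
  series="0 0 0.04 0 1;0 0 0.08 0 1;0 0 0.08 0 1",
)

```text
t: 15.4
tcp_pos: [0.6373, 0.0476, 0.0206]
eef_rot: [0.0, 0.707, 0.707, 0.0]
ft_force: [-3.2, 0.0, 6.0]
finger_gap: 0.591
```

Contact at 6 N. Releasing.

jog_arm(
  series="0 0 0 0 -0.3;0 0 0 0 -0.6;0 0 0 0 -1;0 0 0 0 -1;0 0 0 0 -1;0 0 0 0 -1",
)

```text
t: 16.0
tcp_pos: [0.637, 0.0475, 0.0184]
eef_rot: [-0.0, 0.707, 0.707, -0.0]
ft_force: [-0.6, 0.0, 0.4]
finger_gap: 1.001
```

jog_arm(
  series="0 0 -0.3 0 -1;0 0 -1 0 -1;0 0 -2 0 -1;0 0 -3.2 0 -1;0 0 -4.4 0 -1;0 0 -5.4 0 -1;0 0 -5.8 0 -1;0 0 -6 0 -1",
)

```text
t: 16.8
tcp_pos: [0.6379, 0.0475, 0.1704]
eef_rot: [0.001, 0.707, 0.707, 0.001]
ft_force: [-0.5, -0.4, -0.4]
finger_gap: 1.002
```

Run:
```python
from h import *
from bench import manip
st=manip.read_state(); print(st['t'],st['tcp_pos'],st['finger_gap'],st['ft_force'])
s=manip.snapshot("wrist");cv2.imwrite('pics/w9.png',s['color'][:,:,::-1])
print(lid(s,'red',.064,(220,150,340,260)),lid(s,'yellow',.058,(0,0,150,150)))
s=manip.snapshot("top");cv2.imwrite('pics/t9.png',s['color'][:,:,::-1])
print(lid(s,'yellow',.058,(180,200,235,245),60),lid(s,'black',.058,(340,200,395,240),60))
```

```text
16.8 [0.63788705 0.04751425 0.17042991] 1.0024316081003546 [-0.5433895  -0.37811662 -0.40374463]
[(array([280.3, 205.2]), array([ 247,  171,   65,   65, 2940], dtype=int32), array([0.638 , 0.0496, 0.064 ]), array([0.637 , 0.0514, 0.064 ]))] [(array([35.3, 27.5]), array([   0,    0,   78,   61, 3668], dtype=int32), array([0.4676, 0.1758, 0.058 ]), array([0.4695, 0.1743, 0.058 ]))]
[] [(array([364.6, 218. ]), array([354, 208,  23,  22, 381], dtype=int32), array([ 0.4674, -0.1962,  0.058 ]), array([ 0.4663, -0.1971,  0.058 ]))]
```

View pics/w9.png

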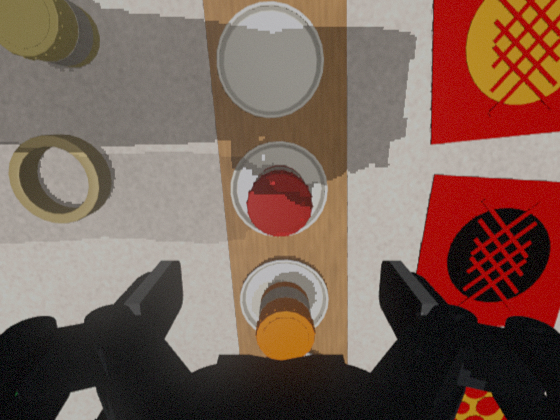

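View pics/t9.png

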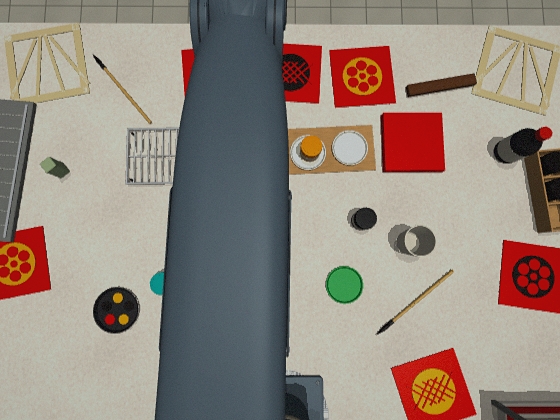

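Red stands in its saucer. Orange's lid shows in the top view near (312,147), so I'll check it numerically.

Run:
```python
from h import *
from bench import manip
s=manip.snapshot("top")
print(lid(s,'orange',.064,(296,130,330,170),60),proj(s,(.6414,-.0668,.064)))
print(proj(s,(.6414,-.0668,.01)))
s['color']=s['color'][:]
cv2.imwrite('pics/c9.png',cv2.resize(s['color'][125:185,285:385,::-1],None,fx=6,fy=6,interpolation=cv2.INTER_CUBIC))
```

```text
[(array([310.8, 146.3]), array([301, 136,  21,  22, 379], dtype=int32), array([ 0.6397, -0.0702,  0.064 ]), array([ 0.6392, -0.0707,  0.064 ]))] (np.float64(309.382582615697), np.float64(145.60578316792015))
(np.float64(307.56318772088315), np.float64(152.01815386146626))
```

View pics/c9.png

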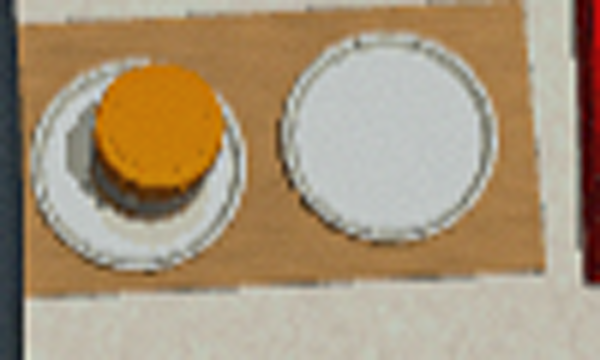

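Orange reads 3.5 mm off by the top camera and 0–2 mm by the wrist, well inside the 12 mm limit. Black is next, at (0.467, -0.197).

jog_arm(
  series="-0.4 -0.3 0 0 -1;-1.5 -1 0 0 -1;-3 -2.1 0 0 -1;-4.6 -3.2 0 0 -1;-6.2 -4.3 0 0 -1;-7.6 -5.3 0 0 -1;-8.9 -6.2 0 0 -1;-9.75 -6.8 0 0 -1",
)

```text
t: 17.75
tcp_pos: [0.4637, -0.198, 0.1669]
eef_rot: [-0.001, 0.708, 0.706, -0.001]
ft_force: [0.1, -0.0, -0.1]
finger_gap: 0.999
```

jog_arm(
  series="0 0 0 0 -1;0 0 0 0 -1",
)

```text
t: 17.95
tcp_pos: [0.4657, -0.1962, 0.1674]
eef_rot: [-0.001, 0.708, 0.706, -0.0]
ft_force: [0.1, 0.4, 0.2]
finger_gap: 0.999
```

Run:
```python
from h import *
from bench import manip
st=manip.read_state(); print(st['t'],st['tcp_pos'],st['finger_gap'],st['ft_force'])
s=manip.snapshot("wrist");cv2.imwrite('pics/w10.png',s['color'][:,:,::-1])
print(proj(s,(.467,-.197,.058)))
```

```text
17.95 [ 0.46569503 -0.19624641  0.16738991] 0.9989082213978607 [0.13739309 0.37782074 0.22761376]
(np.float64(282.41058213837), np.float64(208.0785712095006))
```

View pics/w10.png

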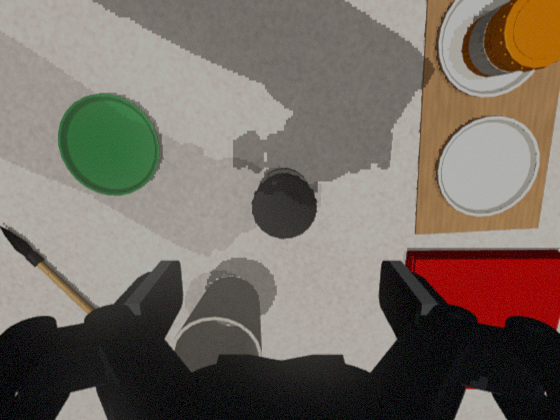

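The black lid is at (284,205), so the pot is at about (0.468, -0.195). Its cup neighbour's mouth is near (218,350), so I'll check clearance before descending.

Run:
```python
from h import *
from bench import manip
s=manip.snapshot("top")
for c in [(420,241),(417,241)]: print(cast(s,*c,.085))
w=manip.snapshot("wrist"); print(cast(w,284.5,205,.058),cast(w,218,355,.085), cast(w,247,283,.0))
```

```text
[ 0.41188478 -0.31477098  0.085     ]
[ 0.41188095 -0.30792463  0.085     ]
[ 0.46973798 -0.19379998  0.058     ] [ 0.4164028  -0.31147321  0.085     ] [ 0.43184256 -0.29205886  0.        ]
```

Clearance to the cup is about 60 mm. Descending and gripping.

jog_arm(
  series="0.05 0.1 0 0 -1;0.05 0.1 0.4 0 -1;0.05 0.1 1.2 0 -1;0.05 0.1 2.4 0 -1;0.05 0.1 3.6 0 -1;0.05 0.1 4.8 0 -1;0.05 0.1 5.7 0 -1;0.05 0.1 6.15 0 -1",
)

```text
t: 18.9
tcp_pos: [0.4675, -0.1931, 0.0113]
eef_rot: [-0.003, 0.707, 0.707, -0.001]
ft_force: [0.2, 0.4, 0.6]
finger_gap: 1.005
```

jog_arm(
  series="0 0 0 0 -1;0 0 0 0 0;0 0 0 0 0.3;0 0 0 0 1;0 0 0 0 1;0 0 0 0 1;0 0 0 0 1",
)

```text
t: 19.6
tcp_pos: [0.4708, -0.1957, 0.0169]
eef_rot: [0.002, 0.707, 0.707, 0.0]
ft_force: [-0.4, 0.6, 5.4]
finger_gap: 0.596
```

jog_arm(
  series="0 0 0 0 1;0 0 -0.2 0 1;0 0 -0.6 0 1;0 0 -1.2 0 1;0 0 -2 0 1;0 0 -2.9 0 1;0 0 -3.6 0 1;0 0 -4 0 1",
)

```text
t: 20.4
tcp_pos: [0.4702, -0.1953, 0.1169]
eef_rot: [0.001, 0.707, 0.707, 0.0]
ft_force: [0.8, 0.2, -0.6]
finger_gap: 0.59
```

Run:
```python
from h import *
from bench import manip
st=manip.read_state(); print(st['t'],st['tcp_pos'],st['finger_gap'],st['ft_force'])
s=manip.snapshot("wrist");cv2.imwrite('pics/w11.png',s['color'][:,:,::-1])
```

```text
20.4 [ 0.47017106 -0.19531347  0.11692314] 0.589532340523202 [ 0.76026966  0.23767924 -0.64389092]
```

View pics/w11.png

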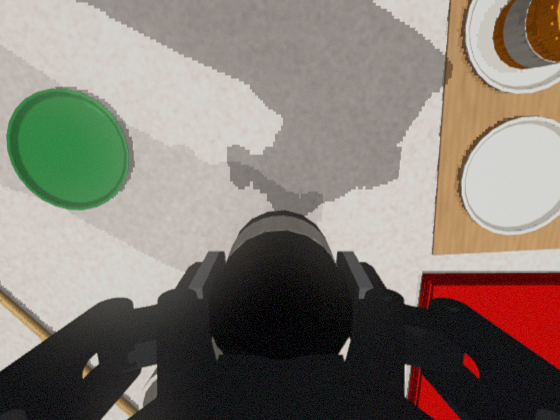

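Black is held and lifted. I'll carry it to the far saucer at (0.629, 0.160).

jog_arm(
  series="0.3 0.15 0 0 1;1 0.45 0 0 1;2 0.9 0 0 1;3.1 1.4 0 0 1;4.2 1.9 0 0 1;5.3 2.4 0 0 1;6.4 2.9 0 0 1;7.5 3.4 0 0 1",
)

```text
t: 21.25
tcp_pos: [0.5537, -0.0054, 0.1128]
eef_rot: [-0.001, 0.707, 0.707, -0.001]
ft_force: [-0.2, -0.6, -2.0]
finger_gap: 0.593
```

jog_arm(
  series="1.1 0.5 0 0 1;2.2 1 0 0 1;3.3 1.5 0 0 1;4.4 2 0 0 1;5.4 2.4 0 0 1;6.1 2.75 0 0 1;6.5 2.9 0 0 1;6.65 2.96 0 0 1",
)

```text
t: 22.05
tcp_pos: [0.6277, 0.16, 0.113]
eef_rot: [-0.001, 0.707, 0.707, -0.001]
ft_force: [0.9, -1.3, -2.2]
finger_gap: 0.594
```

jog_arm(
  series="0 0 0 0 1;0 0 0 0 1;0 0 0 0 1",
)

```text
t: 22.35
tcp_pos: [0.6284, 0.1578, 0.1149]
eef_rot: [0.0, 0.708, 0.706, -0.0]
ft_force: [-0.3, 0.3, -1.4]
finger_gap: 0.595
```

Run:
```python
from h import *
from bench import manip
st=manip.read_state(); print(st['t'],st['tcp_pos'],st['finger_gap'],st['ft_force'])
s=manip.snapshot("wrist");cv2.imwrite('pics/w12.png',s['color'][:,:,::-1])
for P in [(.6291,.1598,.01)]: print(proj(s,P))
```

```text
22.35 [0.62835835 0.15777353 0.11487642] 0.5950245542420572 [-0.33673502  0.31375824 -1.40922031]
(np.float64(281.51591920431804), np.float64(205.8757850777266))
```

View pics/w12.png

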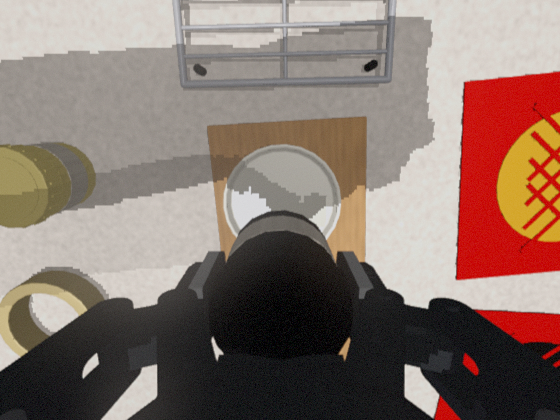

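The saucer (u 224–341, top v=144) matches the prediction. Lowering.

jog_arm(
  series="0.03 0.03 0.4 0 1;0.03 0.03 1 0 1;0.03 0.03 1.7 0 1;0.03 0.03 2.3 0 1;0.03 0.03 2.8 0 1;0.03 0.03 3.2 0 1;0.03 0.03 3.4 0 1;0.03 0.03 3.5 0 1",
)

```text
t: 23.2
tcp_pos: [0.6291, 0.1595, 0.0266]
eef_rot: [-0.0, 0.707, 0.707, -0.0]
ft_force: [-0.1, -0.3, -1.8]
finger_gap: 0.594
```

jog_arm(
  series="0 0 0.05 0 1;0 0 0.1 0 1;0 0 0.15 0 1;0 0 0.2 0 1;0 0 0.2 0 1",
)

```text
t: 23.7
tcp_pos: [0.6298, 0.1597, 0.023]
eef_rot: [0.0, 0.707, 0.707, 0.001]
ft_force: [-0.4, -0.8, -0.5]
finger_gap: 0.591
```

jog_arm(
  series="0 0 0.04 0 1;0 0 0.08 0 1;0 0 0.08 0 1",
)

```text
t: 24.0
tcp_pos: [0.6299, 0.1597, 0.023]
eef_rot: [0.001, 0.707, 0.707, 0.001]
ft_force: [-3.5, -0.2, 7.0]
finger_gap: 0.592
```

jog_arm(
  series="0 0 0 0 -0.3;0 0 0 0 -0.6;0 0 0 0 -1;0 0 0 0 -1;0 0 0 0 -1;0 0 0 0 -1",
)

```text
t: 24.6
tcp_pos: [0.6292, 0.1595, 0.0201]
eef_rot: [-0.0, 0.707, 0.707, -0.0]
ft_force: [-0.1, 0.0, -0.1]
finger_gap: 0.998
```

jog_arm(
  series="0 0 -0.3 0 -1;0 0 -1 0 -1;0 0 -2 0 -1;0 0 -3.2 0 -1;0 0 -4.4 0 -1;0 0 -5.4 0 -1;0 0 -5.8 0 -1;0 0 -6 0 -1",
)

```text
t: 25.4
tcp_pos: [0.6302, 0.1597, 0.1722]
eef_rot: [0.001, 0.707, 0.707, 0.001]
ft_force: [0.4, 0.6, -0.3]
finger_gap: 0.999
```

Run:
```python
from h import *
from bench import manip
st=manip.read_state(); print(st['t'],st['tcp_pos'],st['finger_gap'],st['ft_force'])
s=manip.snapshot("wrist");cv2.imwrite('pics/w13.png',s['color'][:,:,::-1])
print(lid(s,'black',.064,(220,150,340,250)),lid(s,'yellow',.058,(0,130,120,300)))
```

```text
25.4 [0.63017547 0.15965089 0.17221657] 0.9993780518124354 [ 0.40905954  0.64032517 -0.33626517]
[(array([286.9, 188.6]), array([255, 174,  57,  36, 873], dtype=int32), array([0.6355, 0.1747, 0.064 ]), array([0.6324, 0.1724, 0.064 ]))] [(array([ 66.1, 172.8]), array([  29,  142,   80,   65, 3496], dtype=int32), array([0.4628, 0.1861, 0.058 ]), array([0.4645, 0.1852, 0.058 ]))]
```

View pics/w13.png

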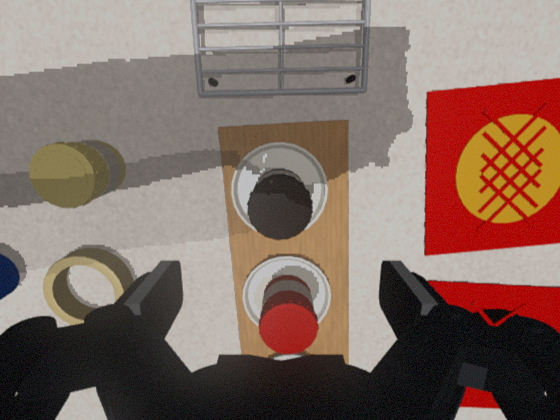

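Black stands in the far saucer, lid at (280,206). Yellow is next, at about (0.459, 0.184).

jog_arm(
  series="0.05 -0.3 0 0 -1;0.15 -1 0 0 -1;0.3 -2.1 0 0 -1;0.5 -3.3 0 0 -1;0.7 -4.5 0 0 -1;0.85 -5.6 0 0 -1;0.95 -6.4 0 0 -1;0.98 -6.82 0 0 -1",
)

```text
t: 26.25
tcp_pos: [0.4556, 0.1841, 0.1683]
eef_rot: [-0.001, 0.707, 0.707, -0.002]
ft_force: [-0.2, -0.8, 0.5]
finger_gap: 0.996
```

jog_arm(
  series="0 0 0 0 -1;0 0 0 0 -1",
)

```text
t: 26.45
tcp_pos: [0.459, 0.184, 0.1696]
eef_rot: [0.0, 0.707, 0.707, -0.0]
ft_force: [0.5, 0.4, 0.8]
finger_gap: 1.003
```

Run:
```python
from h import *
from bench import manip
st=manip.read_state(); print(st['t'],st['tcp_pos'],st['finger_gap'],st['ft_force'])
s=manip.snapshot("wrist");cv2.imwrite('pics/w14.png',s['color'][:,:,::-1])
print(lid(s,'yellow',.058,(230,150,330,260)),proj(s,(.459,.184,.058)))
```

```text
26.45 [0.45901818 0.18397122 0.16963779] 1.0031158639605204 [0.49672428 0.43539324 0.76777935]
[(array([287.8, 192.1]), array([ 248,  172,   64,   57, 1131], dtype=int32), array([0.4647, 0.1955, 0.058 ]), array([0.4582, 0.1891, 0.058 ]))] (np.float64(280.5404710095587), np.float64(206.16773908414726))
```

View pics/w14.png

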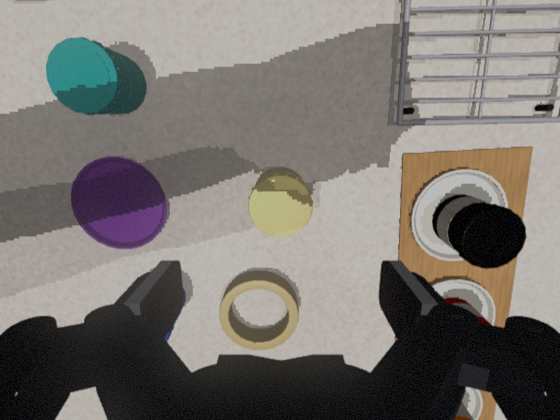

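The yellow lid, centred near (280,205), is right where predicted. Descending and gripping.

jog_arm(
  series="0.02 0 0 0 -1;0.02 0 0.4 0 -1;0.02 0 1.2 0 -1;0.02 0 2.4 0 -1;0.02 0 3.6 0 -1;0.02 0 4.8 0 -1;0.02 0 5.8 0 -1;0.02 0 6.2 0 -1",
)

```text
t: 27.3
tcp_pos: [0.4562, 0.1837, 0.0113]
eef_rot: [-0.002, 0.707, 0.707, -0.003]
ft_force: [0.5, -0.3, 1.1]
finger_gap: 1.002
```

jog_arm(
  series="0 0 0 0 -1;0 0 0 0 0;0 0 0 0 0.3;0 0 0 0 1;0 0 0 0 1;0 0 0 0 1;0 0 0 0 1",
)

```text
t: 28.0
tcp_pos: [0.4606, 0.1851, 0.0174]
eef_rot: [0.001, 0.707, 0.707, 0.002]
ft_force: [-1.2, 0.1, 5.9]
finger_gap: 0.594
```

jog_arm(
  series="0 0 0 0 1;0 0 -0.2 0 1;0 0 -0.6 0 1;0 0 -1.2 0 1;0 0 -2 0 1;0 0 -2.9 0 1;0 0 -3.6 0 1;0 0 -4 0 1",
)

```text
t: 28.8
tcp_pos: [0.4596, 0.1848, 0.1174]
eef_rot: [0.001, 0.707, 0.707, 0.001]
ft_force: [-1.0, -0.5, -2.3]
finger_gap: 0.59
```

Run:
```python
from h import *
from bench import manip
st=manip.read_state(); print(st['t'],st['tcp_pos'],st['finger_gap'],st['ft_force'])
s=manip.snapshot("wrist");cv2.imwrite('pics/w15.png',s['color'][:,:,::-1])
```

```text
28.8 [0.4595974  0.18478308 0.11739064] 0.5896165224299867 [-1.02881551 -0.49476804 -2.32663531]
```

View pics/w15.png

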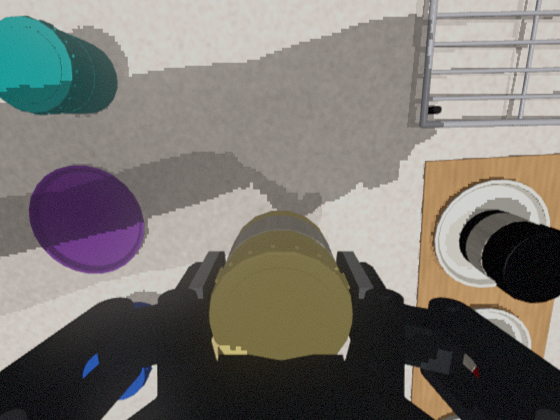

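Yellow is held. I'll carry it to the saucer beside the paper, at about (0.654, -0.172).

jog_arm(
  series="-0.3 0.15 -0.1 0 1;-1 0.5 -0.2 0 1;-2 1.05 -0.3 0 1;-3.1 1.65 -0.4 0 1;-4.2 2.25 -0.4 0 1;-5.3 2.85 -0.4 0 1;-6.4 3.45 -0.4 0 1;-7.5 4.05 -0.4 0 1",
)

```text
t: 29.65
tcp_pos: [0.5595, -0.0047, 0.1235]
eef_rot: [-0.001, 0.707, 0.707, -0.001]
ft_force: [-0.4, -0.2, -1.4]
finger_gap: 0.592
```

jog_arm(
  series="-1.1 0.6 0 0 1;-2.2 1.2 0 0 1;-3.3 1.8 0 0 1;-4.4 2.4 0 0 1;-5.4 2.95 0 0 1;-6.2 3.4 0 0 1;-6.6 3.65 0 0 1;-6.77 3.73 0 0 1",
)

```text
t: 30.45
tcp_pos: [0.6525, -0.1741, 0.1229]
eef_rot: [-0.001, 0.708, 0.706, -0.001]
ft_force: [0.2, 0.4, -1.6]
finger_gap: 0.598
```

jog_arm(
  series="0 0 0.1 0 1;0 0 0.2 0 1;0 0 0.3 0 1;0 0 0.4 0 1",
)

```text
t: 30.85
tcp_pos: [0.6528, -0.1714, 0.1151]
eef_rot: [-0.0, 0.707, 0.707, -0.0]
ft_force: [0.2, 0.1, -1.5]
finger_gap: 0.596
```

Run:
```python
from h import *
from bench import manip
st=manip.read_state(); print(st['t'],st['tcp_pos'],st['finger_gap'],st['ft_force'])
s=manip.snapshot("wrist");cv2.imwrite('pics/w16.png',s['color'][:,:,::-1])
for P in [(.654,-.1735,.01),(.654,-.17,.01)]: print(proj(s,P))
```

```text
30.85 [ 0.65284921 -0.17138092  0.11505537] 0.596383538748137 [ 0.18665612  0.10290724 -1.46800176]
(np.float64(282.0504691882419), np.float64(211.0002563846761))
(np.float64(282.0612394361042), np.float64(206.65340023532258))
```

View pics/w16.png

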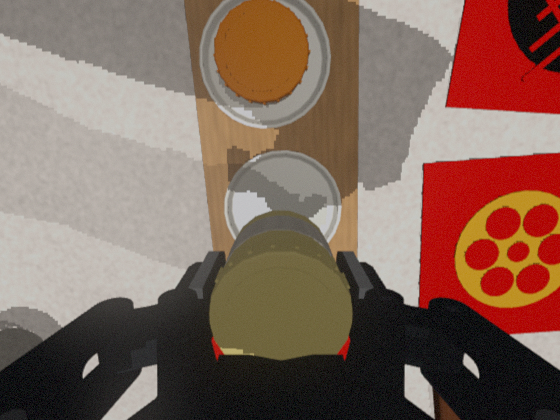

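The saucer rim (u 225–341, top v=151) puts its centre at about (0.6545, -0.173). I'll lower with that small correction.

jog_arm(
  series="-0.08 0.06 0.4 0 1;-0.08 0.06 1 0 1;-0.08 0.06 1.7 0 1;-0.08 0.06 2.3 0 1;-0.08 0.06 2.8 0 1;-0.08 0.06 3.2 0 1;-0.08 0.06 3.4 0 1;-0.08 0.06 3.5 0 1",
)

```text
t: 31.7
tcp_pos: [0.6544, -0.1741, 0.0271]
eef_rot: [-0.0, 0.707, 0.707, -0.0]
ft_force: [-0.6, 0.6, -1.2]
finger_gap: 0.596
```

jog_arm(
  series="0 0 0.05 0 1;0 0 0.1 0 1;0 0 0.15 0 1;0 0 0.2 0 1;0 0 0.2 0 1",
)

```text
t: 32.2
tcp_pos: [0.6551, -0.1744, 0.0236]
eef_rot: [0.001, 0.707, 0.707, 0.0]
ft_force: [0.7, -0.7, 0.1]
finger_gap: 0.589
```

jog_arm(
  series="0 0 0.04 0 1;0 0 0.06 0 1;0 0 0.06 0 1",
)

```text
t: 32.5
tcp_pos: [0.6552, -0.1745, 0.0236]
eef_rot: [0.001, 0.707, 0.707, 0.0]
ft_force: [-3.2, 0.9, 5.8]
finger_gap: 0.593
```

Floor contact at about 6 N. I'll release, rise, then back away for a clear top view.

jog_arm(
  series="0 0 0 0 -0.3;0 0 0 0 -0.6;0 0 0 0 -1;0 0 0 0 -1;0 0 0 0 -1;0 0 0 0 -1",
)

```text
t: 33.1
tcp_pos: [0.6546, -0.1742, 0.0211]
eef_rot: [-0.0, 0.707, 0.707, -0.0]
ft_force: [0.5, 0.1, 0.6]
finger_gap: 1.0
```

jog_arm(
  series="0 0 -0.3 0 -1;0 0 -1 0 -1;0 0 -2 0 -1;0 0 -3.2 0 -1;0 0 -4.4 0 -1;0 0 -5.6 0 -1;0 0 -6.6 0 -1;0 0 -7 0 -1",
)

```text
t: 33.9
tcp_pos: [0.6562, -0.1748, 0.2011]
eef_rot: [0.003, 0.707, 0.707, 0.001]
ft_force: [0.1, 0.4, 0.5]
finger_gap: 1.0
```

jog_arm(
  series="0 -0.5 0 0 -1;0 -1.8 0 0 -1;0 -3.3 0 0 -1;0 -5 0 0 -1;0 -6.6 0 0 -1;0 -8 0 0 -1;0 -9 0 0 -1;0 -9.5 0 0 -1",
)

```text
t: 34.7
tcp_pos: [0.4149, -0.1737, 0.1959]
eef_rot: [-0.001, 0.708, 0.707, -0.0]
ft_force: [-0.1, -0.0, 0.2]
finger_gap: 1.0
```

jog_arm(
  series="-0.5 0 0 0 -1;-1.6 0 0 0 -1;-3 0 0 0 -1;-4.4 0 0 0 -1;-5.8 0 0 0 -1;-7 0 0 0 -1;-7.8 0 0 0 -1;-8 0 0 0 -1",
)

```text
t: 35.5
tcp_pos: [0.417, -0.3769, 0.1949]
eef_rot: [-0.0, 0.708, 0.706, -0.0]
ft_force: [0.1, 1.2, 0.4]
finger_gap: 1.0
```

Run:
```python
from h import *
from bench import manip
st=manip.read_state(); print(st['t'],st['tcp_pos'],st['finger_gap'],st['ft_force'])
s=manip.snapshot("top");cv2.imwrite('pics/t17.png',s['color'][:,:,::-1])
s=manip.snapshot("side");cv2.imwrite('pics/s17.png',s['color'][:,:,::-1])
```

```text
35.5 [ 0.41697267 -0.37688731  0.19487272] 1.0000149186721532 [0.14949095 1.15550511 0.4285458 ]
```

View pics/t17.png

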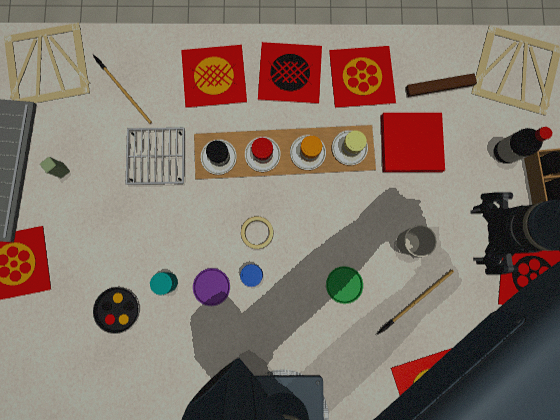

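View pics/s17.png

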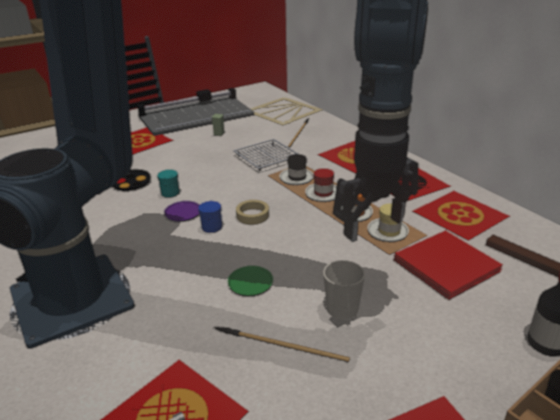

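All four pots stand upright in the right order: black (217,152), red (262,149), orange (312,146) and yellow (355,141), next to the paper. The cup is still at (415,240). A last numeric check follows.

Run:
```python
from h import *
from bench import manip
s=manip.snapshot("top")
sa={'black':(.6291,.1598),'red':(.6364,.0485),'orange':(.6414,-.0668),'yellow':(.654,-.1735)}
bx={'black':(200,138,236,166),'red':(245,135,280,163),'orange':(296,130,330,160),'yellow':(335,125,372,156)}
for k in sa:
    for c,st,a,b in lid(s,k,.064,bx[k],60):
        print(k,st,b[:2],'off mm',((b[:2]-sa[k])*1000).round(1), (np.hypot(*(b[:2]-[.6648,-.3309]))).round(3))
a=cv2.imread('pics/top0.png')[215:265,385:440].astype(int); b=cv2.imread('pics/t17.png')[215:265,385:440].astype(int)
print('cup diff',np.abs(a-b).mean())
print(manip.read_state()['t'])
```

```text
black [206 141  23  23 394] [0.6251 0.1541] off mm [-4.  -5.7] 0.487
red [251 138  22  22 370] [0.634  0.0479] off mm [-2.4 -0.6] 0.38
orange [300 136  23  23 381] [ 0.638  -0.0706] off mm [-3.4 -3.8] 0.262
yellow [344 130  23  24 398] [ 0.6518 -0.1766] off mm [-2.2 -3.1] 0.155
cup diff 18.76157575757576
35.65
```

Run:
```python
from bench import manip
print(manip.finish_job())
```

```text
the job is handed in; nothing more can be done
None
```

All four paint pots are standing in the saucers in the right order, and I handed the job in at about 36 s. Counted from the red paper they are pale yellow, orange, red, black. Each was lowered until it touched the saucer floor (about 6–8 N) and then released. The gripper is open and well clear of everything.

**Pot positions:** the last top view puts the pots this far from their saucer centres, against a 12 mm limit:

| Pot | Offset by top view |
|---|---|
| red | about 2.5 mm |
| yellow | about 4 mm |
| orange | about 5 mm |
| black | about 7 mm |

**Distances from the paper:** yellow 0.155 m, orange 0.262 m, red 0.380 m and black 0.487 m, all within their bands.

**Checks that disagreed:**
- **Camera readings:** the wrist camera put orange and red within about 3 mm, and black looked centred there by eye. The top-view black figure is probably too high, because the colour mask also caught its shadow. Yellow had no wrist check after release.
- **Cup:** it looks upright and in its original place. My before/after image comparison of it was not usable because the arm's shadow fell across it.

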